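# Shift a rod-turning lathe into the green gear

## Robot

A 6-joint arm with a two-finger parallel gripper is mounted at the origin on the work surface. World frame = base frame: x ahead of the robot, y to its left, z up, the work surface at z = 0. Lengths are in m, angles in rad, forces in N, time in s.
With the tool pointing down it reaches from about 0.35 to 0.775 m from the base axis. Payload 5.5 kg.
Tool frame: the origin (TCP) lies at the very end of the fingers, on their centre line; the grasp point (between the pads) lies 19 mm behind it (env.grip_point_offset is the distance from the TCP to the grasp point, in m); z points along the fingers, y is the line along which they close (so a half turn about z gives the same grasp; the last joint's range is limited). The gripper opens to 85 mm and grips with 20 to 120 N. Pads are 22 mm wide; open, the fingers measure 114 mm over their backs; the gripper's body (76 mm by 85 mm) begins 54 mm behind the grasp point. The pads swing forward as they close: fully open they stand 13 mm farther back than shut.
Start: joints at [-1.307, 0.313, 0.046, 1.304, 0, 1.431], TCP at [0.226, -0.529, 0.199] pointing down, gripper open.
Joint ranges: [-2.76, 2.76], [-0.86, 1.69], [-1.03, 1.26], [-2.2, 2.34], [-1.47, 1.5], [-3.14, 3.14]. Speed limits (rad/s): [2.57, 2.57, 3.14, 3.14, 3.14, 3.14].

## Interface

Orientations are given as a unit quaternion [w, x, y, z].
In Python, from workcell import sensors, imaging, workorder, env gives the robot as it stands.
- The arm moves only by the shell command python3 -m handwheel 'ROWS' [FORCE]. ROWS is JSON, a list of rows, each a list of 5 numbers: the shift along the tool's x, y, z in mm, then the turn about the tool's z in rad, then the opening, from 0 (shut) to 1 (fully open). A call has 1 to 8 rows; each row is the pose to reach, as a shift and turn from the pose commanded when the call began, along the tool's axes at that moment; what a row does not reach only later rows make up. A row lasts 1/10 s, in which the tool goes at most 50 mm and 8.59 degrees, less where a joint would pass 70% of its speed; a pose out of reach is approached as far as the arm can. A call with a gripper value outside its range is refused whole. The fingers move at their own pace and stop on an object; FORCE is the grip in N (left out, the last holds). Time passes only in rows, so rows that repeat a pose let the fingers close. It gives the time, the measured TCP pose, the force, the opening and the grip force at its end, in the units of the state.
- sensors.get_state(): the state, without advancing time (a new reading comes with each control period).
- imaging.read_camera(name): name is "side" or "top"; returns a dict with "color" (400x640x3 uint8, blue, green, red), "z_map" (400x640 float32, m along the optical axis (not along the pixel's ray), 0 where there is no reading), "fx", "fy", "cx", "cy" (pixels), "k1" (the pictures are not rectified: a ray, as slopes to the right and down, at radius r is drawn at 1 + k1 r^2 times it, then the intrinsics apply), "xyz" and "rotation" of the camera in the world. Camera axes: x right, y down, z forward; pixel columns grow to the right and rows downward; lengths in m; the calibration is good to about 2 mm. A picture is of the moment at which its call begins.
- workorder.hand_in(): hands the job in; it is judged then, once.
The state is a dict: "clock": time; "joint_pos": joint angles; "qvel": joint speeds; "tau": joint torques, N m; "tcp_pos": TCP position; "orientation": TCP orientation; "wrist_force": force on the tool from outside, world axes, zero at the start; "ft_torque": the same for the moment, N m; "finger_gap": finger opening in m; "grip_force": force on a finger pad.
Only numpy, scipy, OpenCV 4.12 (cv2) and the standard library are available. Lean on these libraries where they do the work, as an engineer would, in place of code of your own. Each camera call takes 0.05 s, during which the arm holds its last target. There are 200 camera calls.

## Task

Put the rod-turning lathe into the gear with the green dot: push the black-knobbed gear lever with the fingertips through the gate, from the middle column along the cross channel and all the way to the end of the slot beside the green dot, and leave it there. Only push the lever, do not grip it, and do not put it into any of the other three dotted gears on the way. Leave the bottle, spool and jar where they stand.

Things in the scene. Friction and masses are not known exactly. Their poses are not given: they have to be found in the camera images.
- lathe: small rod-turning lathe, fixed: wooden base board 270 x 420 x 20 mm, green gearbox 150 x 150 mm with an aluminium gate plate on top (upper face 140 mm above the table), grey motor on its -y side, dark chuck on its +y side, both below 115 mm. Origin on the table under the gate's centre; x across the board, away from the robot at yaw 0; y along the board; z up
- gate (a point): centre of the gate plate's upper face, axes as the lathe's. Three columns (slots along x), 27 mm apart at the plate, are joined by one cross channel along y at x = 0. All are 14 mm wide for an 8 mm stem; the walls between have rounded ends. The dots mark the four ends of the outer columns
- lever: gear lever: an 8 mm steel stem up through the gate, swinging about a pivot 30 mm above the table under the gate's centre (its origin), with a black ball knob on top. It starts anywhere along the middle column, swings to 0.25 rad either side of upright along lathe x and along lathe y where the gate lets it, stays where it is left, and needs 2 to 3 N at the knob to move
- knob (a point): centre of the black ball knob, 32 mm in diameter, 180 mm from the pivot: 210 mm above the table when upright, up to 11 mm lower when leaning. From above, in the lathe's frame, the knob is at y = 0 in the middle column, x = 0 in the cross channel (about 5 mm play either way), y = +44 or -44 mm in the outer columns, and x = +44.5 or -44.5 mm at the slots' ends
- green_dot: green disc, 18 mm across and 1.5 mm thick, on top of the gate plate; it marks one of the four corner slots, just outside its end: 58 mm fore or aft (lathe x) and 44 mm to the side (lathe y) of the lathe's origin. Which corner has which colour changes. Origin at the centre of its underside
- red_dot: red disc, 18 mm across and 1.5 mm thick, on top of the gate plate; it marks one of the four corner slots, just outside its end: 58 mm fore or aft (lathe x) and 44 mm to the side (lathe y) of the lathe's origin. Which corner has which colour changes. Origin at the centre of its underside
- blue_dot: blue disc, 18 mm across and 1.5 mm thick, on top of the gate plate; it marks one of the four corner slots, just outside its end: 58 mm fore or aft (lathe x) and 44 mm to the side (lathe y) of the lathe's origin. Which corner has which colour changes. Origin at the centre of its underside
- yellow_dot: yellow disc, 18 mm across and 1.5 mm thick, on top of the gate plate; it marks one of the four corner slots, just outside its end: 58 mm fore or aft (lathe x) and 44 mm to the side (lathe y) of the lathe's origin. Which corner has which colour changes. Origin at the centre of its underside
- varnish: small amber bottle with a white cap, 36 mm across, 70 mm tall, loose, standing upright on the wooden base board in front of the chuck; origin at the centre of its underside; leave alone
- spool: empty white plastic spool, 36 mm across, 42 mm tall, loose, standing on the base board in front of the motor; origin at the centre of its underside; leave alone
- jar: glass jar with a dark lid, 48 mm across, 50 mm tall, loose on the base board in front of the gearbox; origin under its centre; leave alone

How it is judged:
At the end, for the whole second after the job is handed in: the lever stands still at the end of the green dot's slot (knob centre within 22 mm of the dot's centre seen from above; it is 13.5 mm off when fully home), and the bottle, spool and jar stand upright within 20 mm of where they began (horizontal distance between knob and green_dot below 0.022 m and distance of each of varnish, spool, jar from where it was at the start of the episode below 0.02 m and angle between each of varnish, spool, jar's own z axis and vertical below 0.3 rad); the robot touches nothing.
It fails at once if the lever is put into the red gear (knob within 22 mm of its dot, seen from above) (horizontal distance between knob and red_dot below 0.022 m).
It fails at once if the lever is put into the blue gear (knob within 22 mm of its dot, seen from above) (horizontal distance between knob and blue_dot below 0.022 m).
It fails at once if the lever is put into the yellow gear (knob within 22 mm of its dot, seen from above) (horizontal distance between knob and yellow_dot below 0.022 m).
It fails at once if the lever is gripped (knob between the fingers) instead of pushed (contact force between the fingers and lever above 1 N and horizontal distance between the grasp point and knob below 0.012 m).
It fails at once if the bottle, spool or jar is moved more than 20 mm or lifted (distance of any of varnish, spool, jar from where it was at the start of the episode above 0.02 m).
It also fails if it takes over 51 s, if anything falls off the work surface, if the arm or the gripper's body presses on something with over 40 N, if the wrist force passes 120 N, or if a joint passes its speed limit or range.

## Working session

There is one attempt and no reset: what is moved stays moved. The work goes in short steps, Python scripts to look and compute and a shell command to move; the robot and the scene stay as the last step left them, time stands still between calls to the robot, and variables do not carry over. Pictures are saved under pics/ and viewed, at most 10 in all, crops included, and the job is handed in when it is done.

```bash
mkdir -p pics
cat > h.py <<'E'
import numpy as np, cv2
from workcell import sensors, imaging, workorder, env
def ray(c,px):
    K=np.array([[c['fx'],0,c['cx']],[0,c['fy'],c['cy']],[0,0,1.]])
    n=cv2.undistortPoints(np.array([[px]],float),K,np.array([c['k1'],0,0,0,0.]),)[0,0]
    # note k1 may be a 1-term model
    R=np.array(c['rotation'],float)
    if R.shape!=(3,3):
        from scipy.spatial.transform import Rotation as Ro
        R=Ro.from_quat(np.roll(R.ravel(),-1)).as_matrix()
    return np.array(c['xyz']),R@np.array([n[0],n[1],1.])
def onplane(c,px,z):
    o,d=ray(c,px); return o+d*(z-o[2])/d[2]
E
python3 - <<'E'
from h import *
for n in('top','side'):
    c=imaging.read_camera(n); cv2.imwrite(f'pics/{n}0.png',c['color'])
    print(n,c['xyz'],c['rotation'],c['fx'],c['k1'])
s=sensors.get_state();print(s['clock'],s['tcp_pos'],s['orientation'],s['finger_gap'],env.grip_point_offset)
E
```

```text
top [0.43919504 0.06448947 1.0075609 ] [-0.0343411   0.71558687 -0.69596726  0.04884355] 496.4136923381443 0.0041858277747399385
side [ 0.29694368 -0.44723508  0.67881253] [-0.3812081   0.89659786 -0.20763887  0.08762853] 436.92330507493284 -0.11556006771358335
0.1 [ 0.22578859 -0.52825607  0.19799185] [-8.30159974e-04  9.79685513e-01  2.00538289e-01 -4.62619162e-05] 0.08576321461520381 0.0187
```

View pics/top0.png

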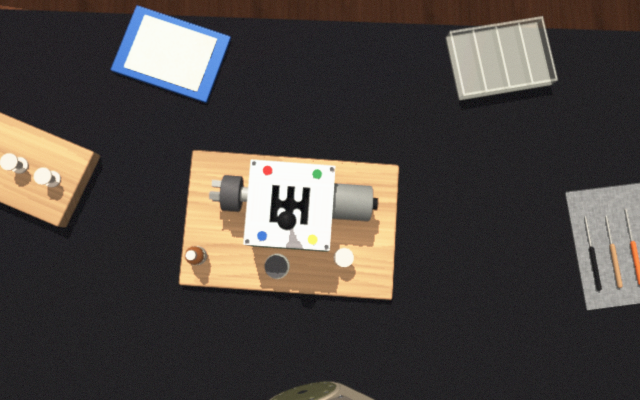

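View pics/side0.png

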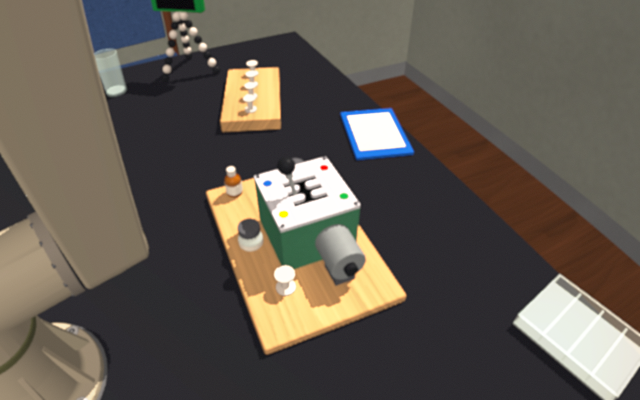

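The top view shows red at (267,170), green at (317,174), blue at (262,236), yellow at (313,240), and the knob at (287,219). So green is the far right corner (+x, -y), and the lever leans towards the robot.

```bash
cat >> h.py <<'E'
def blob(c,lo,hi,box):
    hsv=cv2.cvtColor(c['color'],cv2.COLOR_BGR2HSV); m=cv2.inRange(hsv,lo,hi)
    x0,y0,x1,y1=box; k=np.zeros_like(m); k[y0:y1,x0:x1]=m[y0:y1,x0:x1]
    n,l,s,ce=cv2.connectedComponentsWithStats(k); i=1+np.argmax(s[1:,4]); return ce[i],s[i,4]
E
python3 - <<'E'
from h import *
c=imaging.read_camera('top'); B=(245,160,335,250)
P={}
for n,lo,hi in(('red',(0,150,100),(8,255,255)),('green',(45,100,50),(85,255,255)),('blue',(100,120,80),(130,255,255)),('yellow',(22,120,120),(35,255,255))):
    p,a=blob(c,lo,hi,B); P[n]=onplane(c,p,.1415); print(n,p,a,P[n])
ctr=sum(P.values())/4
ax=(P['red']+P['green']-P['blue']-P['yellow'])[:2]; yaw=np.arctan2(ax[1],ax[0]); print('ctr',ctr,'yaw',yaw, np.linalg.norm(ax)/2)
ay=(P['red']+P['blue']-P['green']-P['yellow'])[:2]; print('yaw y',np.arctan2(-ay[0],ay[1]),np.linalg.norm(ay)/2)
g=cv2.cvtColor(c['color'],cv2.COLOR_BGR2GRAY); print(c['z_map'][205:235:3,275:300:3].round(3))
z=c['z_map']; m=(z>0)&(z<.83); m[:, :240]=0; m[:,340:]=0; m[255:]=0; m[:150]=0
v,u=np.nonzero(m); print(len(u),u.mean(),v.mean(),u.min(),u.max(),v.min(),v.max())
k=onplane(c,(u.mean(),v.mean()),.203); d=(k-ctr)[:2]; cy,sy=np.cos(yaw),np.sin(yaw)
print('knob',k,'lathe',cy*d[0]+sy*d[1],-sy*d[0]+cy*d[1])
E
```

```text
red [267.10909091 169.89090909] 55 [0.59502494 0.13806392 0.1415    ]
green [316.61111111 173.61111111] 54 [0.59102419 0.05047452 0.1415    ]
blue [261.54237288 235.44067797] 59 [0.47919748 0.14328929 0.1415    ]
yellow [312.0877193 238.9122807] 57 [0.47558236 0.05527803 0.1415    ]
ctr [0.53520724 0.09677644 0.1415    ] yaw -0.04333737882355531 0.11574331928387357
yaw y -0.043343186242654284 0.08788286593095393
[[0.898 0.901 0.899 0.9   0.899 0.9   0.899 0.898 0.901]
 [0.899 0.896 0.87  0.898 0.899 0.9   0.9   0.899 0.898]
 [0.897 0.87  0.874 0.798 0.796 0.899 0.898 0.871 0.869]
 [0.897 0.868 0.791 0.791 0.791 0.791 0.795 0.868 0.872]
 [0.896 0.794 0.789 0.79  0.787 0.788 0.792 0.868 0.872]
 [0.894 0.792 0.789 0.786 0.786 0.788 0.789 0.798 0.867]
 [0.868 0.794 0.788 0.789 0.788 0.788 0.791 0.801 0.867]
 [0.866 0.865 0.791 0.788 0.791 0.792 0.792 0.869 0.867]
 [0.866 0.866 0.867 0.795 0.795 0.794 0.868 0.867 0.868]
 [0.865 0.866 0.868 0.867 0.867 0.869 0.868 0.866 0.866]]
304 286.5855263157895 220.4078947368421 277 296 211 230
knob [0.50181974 0.09813076 0.203     ] lathe -0.03341482758854781 -9.342961280225416e-05
```

```bash
python3 -m handwheel '[[34,-36,0,-0.14,0],[68,-72,0,-0.28,0],[102,-108,0,-0.42,0],[136,-144,0,-0.56,0],[170,-180,0,-0.7,0],[204,-216,0,-0.84,0],[238,-252,0,-0.98,0],[272,-288,0,-1.12,0]]'
cat >> h.py <<'E'
C=np.array([.5352,.0968]); Y=-.0433
def where():
    s=sensors.get_state(); w,x,y,z=s['orientation']
    from scipy.spatial.transform import Rotation as Ro
    R=Ro.from_quat([x,y,z,w]).as_matrix(); d=s['tcp_pos'][:2]-C
    L=np.array([[np.cos(Y),np.sin(Y)],[-np.sin(Y),np.cos(Y)]])
    print('t',s['clock'],'tcp lathe mm',(L@d*1e3).round(1),'z',s['tcp_pos'][2].round(4),'tool x,y in lathe',(L@R[:2,:2]).round(3).tolist(),'F',np.round(s['wrist_force'],1),'gap',s['finger_gap'])
    return s,R,L
def shift(lx,ly,z):
    s,R,L=where(); t=C+L.T@np.array([lx,ly])/1e3
    print('shift mm',(R.T@(np.r_[t,z]-s['tcp_pos'])*1e3).round(1))
def knob():
    c=imaging.read_camera('top'); hsv=cv2.cvtColor(c['color'],cv2.COLOR_BGR2GRAY)
E
python3 -c "
from h import *
shift(-76,0,.198)"
```

```text
clock: 0.95
tcp_pos: [0.363, -0.1552, 0.1988]
orientation: [0.0, 0.722, 0.692, 0.0]
wrist_force: [1.4, -0.2, -0.9]
finger_gap: -0.0002
grip_force: 0.0
t 0.95 tcp lathe mm [-161.1 -259.2] z 0.1988 tool x,y in lathe [[-0.001, 1.0], [1.0, 0.001]] F [ 1.4 -0.2 -0.9] gap -0.00020761524646083427
shift mm [259.1  85.5   0.8]
```

```bash
python3 -m handwheel '[[40,13,0,0,0],[80,26,0,0,0],[120,40,0,0,0],[160,53,0,0,0],[200,66,5,0,0],[235,78,9,0,0],[259,84,11,0,0],[259,84,11,0,0]]'
python3 - <<'E'
from h import *
where(); c=imaging.read_camera('top'); d=imaging.read_camera('side')
cv2.imwrite('pics/v1.png',np.hstack([cv2.resize(c['color'][140:300,200:380],None,fx=2.2,fy=2.2),cv2.resize(d['color'][120:280,200:380],None,fx=2.2,fy=2.2)]))
E
```

```text
clock: 1.75
tcp_pos: [0.4591, 0.1002, 0.187]
orientation: [-0.0, 0.722, 0.692, -0.0]
wrist_force: [-0.6, -0.4, -0.7]
finger_gap: -0.0
grip_force: 0.0
t 1.75 tcp lathe mm [-76.1   0.1] z 0.187 tool x,y in lathe [[-0.001, 1.0], [1.0, 0.001]] F [-0.6 -0.4 -0.7] gap -9.97534087301201e-06
```

View pics/v1.png

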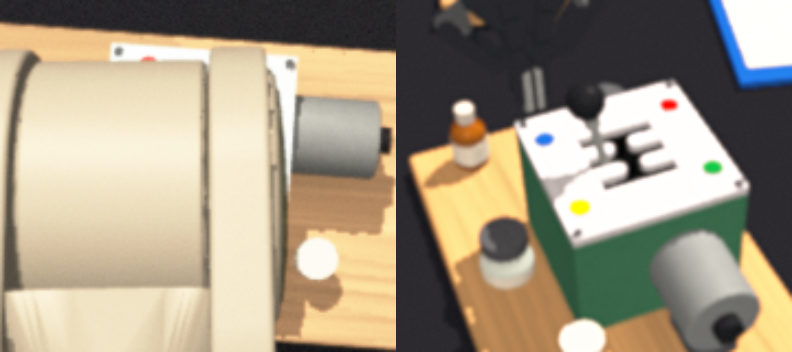

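The side view is the useful one, because the arm hides the lever from above. The knob is at crop (585,100), with the shut fingers behind it at (535,90), clear of the knob. I'll push along +x.

```bash
python3 -m handwheel '[[0,8,0,0,0],[0,13,0,0,0],[0,18,0,0,0],[0,23,0,0,0],[0,28,0,0,0],[0,33,0,0,0],[0,36,0,0,0],[0,36,0,0,0]]'
cat >> h.py <<'E'
def knob():
    c=imaging.read_camera('side'); z=c['z_map']; g=c['color'].max(2)
    m=np.zeros(z.shape,np.uint8); o=np.r_[C,.03]
    for v in range(120,260):
        for u in range(230,370):
            if z[v,u]>0 and g[v,u]<60:
                p,d=ray(c,(u,v)); q=p+d*z[v,u]
                if .188<q[2]<.24 and np.hypot(*(q[:2]-C))<.09: m[v,u]=255
    m=cv2.morphologyEx(m,cv2.MORPH_OPEN,np.ones((5,5),np.uint8))
    n,l,s,ce=cv2.connectedComponentsWithStats(m)
    L=np.array([[np.cos(Y),np.sin(Y)],[-np.sin(Y),np.cos(Y)]])
    for i in range(1,n):
        p,d=ray(c,ce[i]); d=d/np.linalg.norm(d); b=d@(p-o); D=b*b-((p-o)@(p-o)-.18**2)
        if D>0:
            k=p+d*(-b-D**.5); print('knob px',ce[i].round(1),'bbox',s[i],'lathe mm',(L@(k[:2]-C)*1e3).round(1),'z',k[2].round(3))
    return c
E
python3 - <<'E'
from h import *
where(); d=knob()
cv2.imwrite('pics/v2.png',cv2.resize(d['color'][120:280,200:380],None,fx=3,fy=3))
E
```

```text
clock: 2.65
tcp_pos: [0.4956, 0.0957, 0.1887]
orientation: [0.001, 0.724, 0.69, 0.0]
wrist_force: [-2.4, -1.2, 5.5]
finger_gap: 0.0002
grip_force: 3.3
t 2.65 tcp lathe mm [-39.5  -2.9] z 0.1887 tool x,y in lathe [[0.004, 1.0], [1.0, -0.004]] F [-2.4 -1.2  5.5] gap 0.00015003212149570098
knob px [291.3 165.6] bbox [286 161  11  10  88] lathe mm [-26.1  -5.6] z 0.208
```

View pics/v2.png

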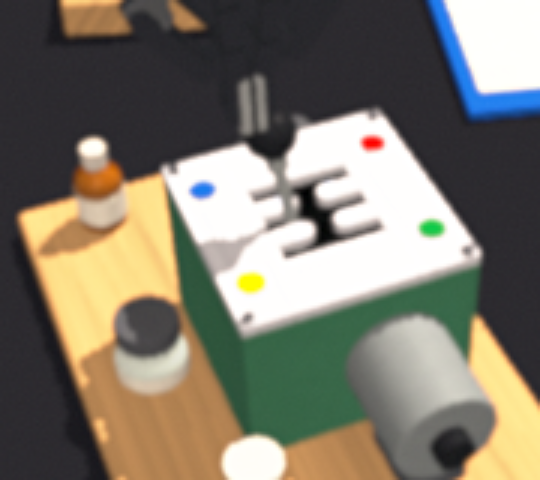

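Run:
```python
from h import *
c=imaging.read_camera('side'); z=c['z_map']; o=np.r_[C,.03]
L=np.array([[np.cos(Y),np.sin(Y)],[-np.sin(Y),np.cos(Y)]])
for px in((286.,165.5),(290.3,165)):
    p,d=ray(c,px); d/=np.linalg.norm(d); b=d@(p-o); D=b*b-((p-o)@(p-o)-.18**2); k=p+d*(-b-D**.5); print(px,(L@(k[:2]-C)*1e3).round(1),k[2])
print('gray/latheX/latheY/Z')
for v in range(144,178,3):
    r=[]
    for u in range(278,304,3):
        p,d=ray(c,(u,v)); q=p+d*z[v,u]; a=L@(q[:2]-C)*1e3
        r.append('%3d:%4d,%4d,%4d'%(c['color'][v,u].max(),a[0],a[1],q[2]*1e3))
    print(v,' '.join(r))
```

```text
(286.0, 165.5) [-33.7  -0.2] 0.20681126793066923
(290.3, 165) [-27.   -3.2] 0.2079388641909225
gray/latheX/latheY/Z
144  45: -49, -14, 266  41: -44, -14, 264  55: -38, -11, 260  54: -35, -17, 264  44: -29, -16, 261  47:  94, 321,  -2  47: 101, 317,  -2  47: 108, 314,  -1  47: 115, 311,  -2
147  48: -49, -13, 259 119: -44, -14, 258  85: -40, -17, 260 125: -34, -13, 255  42: -28, -11, 252  47:  88, 306,   0  47:  95, 303,   0  47: 103, 302,  -1  46: 110, 299,  -2
150  54: -48, -10, 251 144: -44, -14, 252  81: -39, -13, 250 130: -34, -14, 249  43: -28, -10, 245  45:  84, 294,   0  47:  91, 293,  -2  46:  98, 290,  -1  49: 105, 287,  -2
153  49: -49,  -9, 245 142: -45, -13, 246  80: -39, -13, 244 133: -35, -15, 244  44: -28, -10, 239  46:  80, 286,  -3  48:  86, 281,  -1  47:  94, 278,  -1  48: 101, 275,  -2
156  47: -49,  -8, 237 140: -45, -13, 240  83: -40, -15, 240 137: -35, -15, 238  44: -29, -10, 233  46: -18,   4, 219  48:  82, 270,  -2  45:  89, 265,  -1  45:  95, 262,   0
159  45: -50, -10, 233 134: -46, -14, 235  83: -41, -15, 234 141: -35, -13, 231  51:-214,-553, 678  68: -21, 
[... 415 characters left out ...]

168 152:  24, 243,  -1 206:  -5, 120, 101  26: -39,  -6, 208  31: -35, -11, 210  34: -31, -13, 210  29: -26, -14, 209  63: -20, -14, 207 255:  12,  61, 139 255:  18,  61, 137
171 255: -27,  71, 137 255: -22,  66, 139 207: -40,  -7, 202  66: -36, -11, 204  26: -31, -14, 205  35: -26, -14, 203 250: -20, -12, 199 255:   9,  52, 139 255:  15,  54, 136
174 255: -30,  63, 137 255: -24,  60, 137 255: -20,  57, 138 255: -15,  53, 139 115: -29,  -5, 190 129: -24,  -6, 189 251: -17,  -2, 183 255:   5,  45, 139 255:  11,  43, 138
177 255: -33,  53, 138 255: -27,  52, 137 255: -23,  47, 139 255: -18,  45, 139 228: -28,  -3, 181 135: -24,  -6, 182 255:  -1,  40, 137 255:   2,  37, 138 255:   8,  36, 137
```

Run:
```python
from h import *
from scipy.spatial.transform import Rotation as Ro
c=imaging.read_camera('side'); q=c['rotation']; R=Ro.from_quat([q[1],q[2],q[3],q[0]]).as_matrix()
L=np.array([[np.cos(Y),np.sin(Y)],[-np.sin(Y),np.cos(Y)]])
def pr(x,y,z):
    w=np.r_[C+L.T@np.array([x,y])/1e3,z]; p=R.T@(w-c['xyz']); n=p[:2]/p[2]; n=n*(1+c['k1']*(n@n))
    return (n*[c['fx'],c['fy']]+[c['cx'],c['cy']]).round(1)
print('now tip',pr(-39.5,-3,.189),'front',pr(-39.5,-14,.189),'z.219',pr(-39.5,-14,.219)); print('v1 tip (at -76)',pr(-76,0,.187),pr(-76,-11,.187),'z.217',pr(-76,-11,.217))
cv2.imwrite('pics/v3.png',cv2.resize(c['color'][100:190,240:330],None,fx=6,fy=6))
```

```text
now tip [284.  175.3] front [286.2 179.1] z.219 [285.3 165.5]
v1 tip (at -76) [263.4 180.7] [265.5 184.6] z.217 [264. 171.]
```

View pics/v3.png

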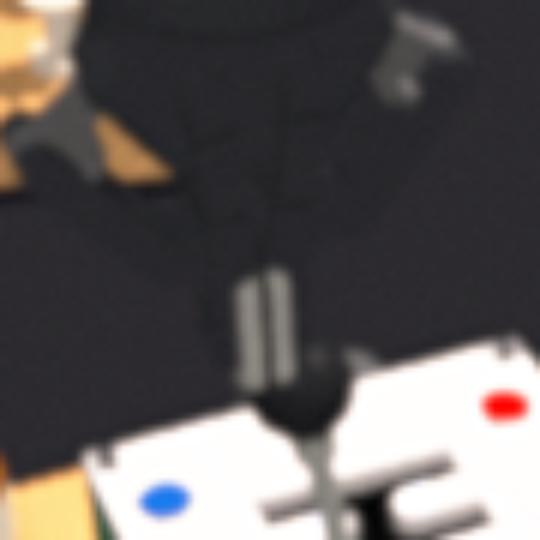

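The shut fingertips end at about row 165, where the reported TCP would put them at row 179. So the real tips are about 30 mm higher than reported and are resting on top of the knob. I'll lift, go back and come in lower.

```bash
python3 -m handwheel '[[0,0,-15,0,0],[0,0,-15,0,0],[0,-25,-15,0,0],[0,-36,-10,0,0],[0,-40,10,0,0],[0,-40,32,0,0],[0,-40,32,0,0],[0,-40,32,0,0]]'
python3 - <<'E'
from h import *
where(); d=knob()
cv2.imwrite('pics/v4.png',cv2.resize(d['color'][100:220,220:360],None,fx=4,fy=4))
E
```

```text
clock: 3.6
tcp_pos: [0.4548, 0.0979, 0.1556]
orientation: [-0.0, 0.724, 0.69, -0.0]
wrist_force: [-0.5, 0.1, 1.2]
finger_gap: 0.0002
grip_force: 0.0
t 3.6 tcp lathe mm [-80.4  -2.4] z 0.1556 tool x,y in lathe [[0.004, 1.0], [1.0, -0.004]] F [-0.5  0.1  1.2] gap 0.00017700339922258564
knob px [288.7 163.9] bbox [281 156  16  16 162] lathe mm [-28.3   1. ] z 0.208
knob px [266.5 163.5] bbox [264 161   6   6  34] lathe mm [-59.5  30.1] z 0.197
```

View pics/v4.png

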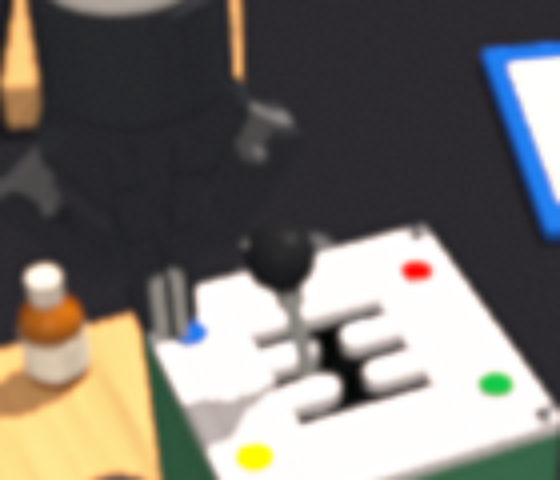

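The tips now end at about pic (175,338), level with the lower half of the knob. The knob is at (-28,1) mm. Pushing again.

```bash
python3 -m handwheel '[[1,12,0,0,0],[2,20,0,0,0],[2,25,0,0,0],[2,30,0,0,0],[2,35,0,0,0],[2,40,0,0,0],[2,46,0,0,0],[2,46,0,0,0]]'
python3 - <<'E'
from h import *
where(); knob()
E
```

```text
clock: 4.45
tcp_pos: [0.5019, 0.0976, 0.1557]
orientation: [0.0, 0.724, 0.69, 0.0]
wrist_force: [-0.7, 1.3, -0.5]
finger_gap: 0.0002
grip_force: 0.6
t 4.45 tcp lathe mm [-33.3  -0.6] z 0.1557 tool x,y in lathe [[0.004, 1.0], [1.0, -0.004]] F [-0.7  1.3 -0.5] gap 0.00019591850062859837
knob px [298.  158.9] bbox [287 152  21  16 214] lathe mm [-9.5  4.8] z 0.21
knob px [280.  161.5] bbox [277 157   7  11  66] lathe mm [-38.8  16.3] z 0.205
```

```bash
python3 -m handwheel '[[0,4,0,0,0],[0,7,0,0,0],[0,7,0,0,0],[0,-12,0,0,0],[20,-12,0,0,0],[42,-12,0,0,0],[42,-12,0,0,0]]'
python3 - <<'E'
from h import *
where(); d=knob()
cv2.imwrite('pics/v5.png',cv2.resize(d['color'][100:220,220:360],None,fx=4,fy=4))
E
```

```text
clock: 5.2
tcp_pos: [0.4914, 0.1419, 0.1559]
orientation: [0.0, 0.723, 0.691, 0.001]
wrist_force: [-1.0, -0.0, 0.3]
finger_gap: -0.0001
grip_force: 0.0
t 5.2 tcp lathe mm [-45.7  43.1] z 0.1559 tool x,y in lathe [[0.001, 1.0], [1.0, -0.001]] F [-1.  -0.   0.3] gap -9.779154246010773e-05
knob px [304.2 159.1] bbox [297 151  16  17 194] lathe mm [-0.  -0.3] z 0.21
```

View pics/v5.png

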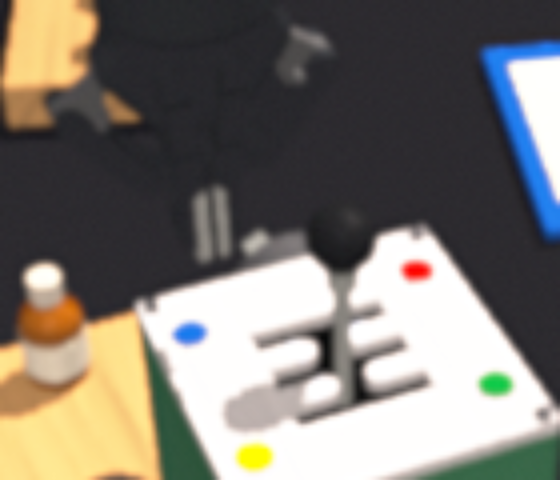

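The knob is upright over the gate centre at (0,0) mm, pic (342,237), and the fingers are at the back left at (-46,43). Next I'll go round to its +y side and push along -y.

```bash
python3 -m handwheel '[[0,25,0,0,0],[0,46,0,0,0],[-10,46,0,0,0],[-18,46,0,0,0],[-25,46,0,0,0],[-32,46,0,0,0],[-38,46,0,0,0],[-38,46,0,0,0]]'
python3 - <<'E'
from h import *
where(); knob()
E
```

```text
clock: 6.05
tcp_pos: [0.5346, 0.0991, 0.1559]
orientation: [0.0, 0.724, 0.69, -0.0]
wrist_force: [0.5, 0.3, 0.0]
finger_gap: 0.0001
grip_force: 0.0
t 6.05 tcp lathe mm [-0.7  2.3] z 0.1559 tool x,y in lathe [[0.005, 1.0], [1.0, -0.005]] F [0.5 0.3 0. ] gap 5.189926402562267e-05
knob px [297.4 154.4] bbox [295 151   6   8  46] lathe mm [-5.5 18.1] z 0.209
knob px [310.3 168.7] bbox [303 162  15  15 163] lathe mm [  0.3 -26.2] z 0.208
```

```bash
python3 -m handwheel '[[-7,0,0,0,0],[-13,0,0,0,0],[-18,0,0,0,0],[-18,0,0,0,0],[0,-5,0,0,0],[0,-45,0,0,0],[-20,-56,0,0,0],[-20,-56,0,0,0]]'
python3 - <<'E'
from h import *
where(); d=knob()
cv2.imwrite('pics/v6.png',cv2.resize(d['color'][100:220,220:360],None,fx=4,fy=4))
E
```

```text
clock: 6.9
tcp_pos: [0.4766, 0.0817, 0.156]
orientation: [0.0, 0.724, 0.69, -0.001]
wrist_force: [-0.3, -0.2, -0.3]
finger_gap: 0.0003
grip_force: 0.0
t 6.9 tcp lathe mm [-57.9 -17.6] z 0.156 tool x,y in lathe [[0.005, 1.0], [1.0, -0.005]] F [-0.3 -0.2 -0.3] gap 0.00025288627699094333
knob px [268.7 168.9] bbox [265 166   8   7  47] lathe mm [-61.3  12.7] z 0.199
knob px [314.6 177.5] bbox [308 170  14  15 160] lathe mm [ -0.1 -45.7] z 0.204
```

View pics/v6.png

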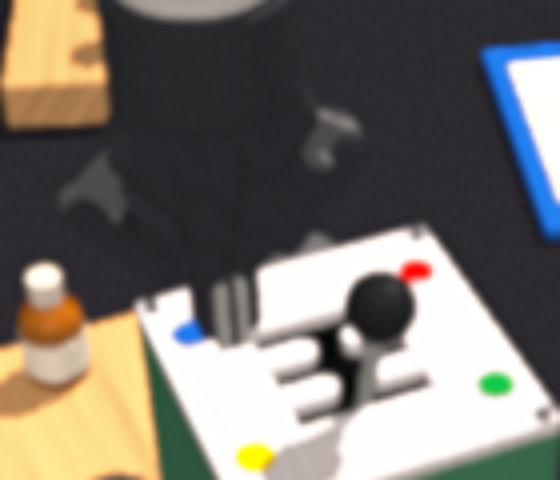

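The knob is in the green/yellow column at (0,-46) mm, pic (380,307). Next I'll line up behind it at y = -44 and push along +x.

```bash
python3 -m handwheel '[[-27,0,0,0,0],[-27,20,0,0,0],[-27,30,0,0,0],[-27,40,0,0,0],[-27,48,0,0,0],[-27,56,0,0,0],[-27,64,0,0,0],[-27,64,0,0,0]]'
python3 - <<'E'
from h import *
where(); knob()
E
```

```text
clock: 7.75
tcp_pos: [0.5417, 0.0531, 0.1552]
orientation: [-0.0, 0.723, 0.69, -0.0]
wrist_force: [-0.3, 0.1, -0.7]
finger_gap: 0.0
grip_force: 0.4
t 7.75 tcp lathe mm [  8.3 -43.4] z 0.1552 tool x,y in lathe [[0.003, 1.0], [1.0, -0.003]] F [-0.3  0.1 -0.7] gap 3.684186525258719e-06
knob px [332.2 171. ] bbox [324 161  19  19 248] lathe mm [ 34.9 -40. ] z 0.202
knob px [314.5 167.6] bbox [311 165   8   6  43] lathe mm [  8.2 -26.1] z 0.208
```

```bash
python3 -m handwheel '[[0,5,0,0,0],[0,9,0,0,0],[0,12,0,0,0],[0,12,0,0,0],[0,12,0,0,0]]'
python3 -m handwheel '[[0,-25,0,0,0],[0,-60,-10,0,0],[0,-80,-40,0,0],[0,-80,-60,0,0],[0,-80,-60,0,0],[0,-80,-60,0,0]]'
python3 - <<'E'
from h import *
where(); d=knob()
cv2.imwrite('pics/v7.png',cv2.resize(d['color'][80:320,200:380],None,fx=2.5,fy=2.5))
E
```

```text
clock: 8.3
tcp_pos: [0.5506, 0.0525, 0.1554]
orientation: [-0.002, 0.723, 0.69, -0.002]
wrist_force: [-8.2, 0.9, 1.0]
finger_gap: -0.0004
grip_force: 3.9
clock: 8.9
tcp_pos: [0.4742, 0.0558, 0.2164]
orientation: [0.001, 0.724, 0.69, 0.001]
wrist_force: [0.2, -0.2, 0.1]
finger_gap: -0.0
grip_force: 0.0
t 8.9 tcp lathe mm [-59.2 -43.6] z 0.2164 tool x,y in lathe [[0.004, 1.0], [1.0, -0.004]] F [ 0.2 -0.2  0.1] gap -1.0443163216392656e-06
knob px [337.9 172.2] bbox [331 164  16  16 197] lathe mm [ 44.1 -43.5] z 0.199
```

View pics/v7.png

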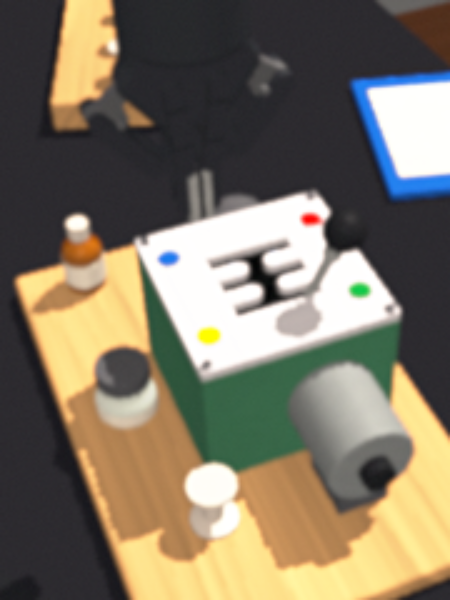

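The lever is home: the knob, at pic (345,230), measures (44,-43.5) mm in the lathe frame, at the end of the green dot's slot. The bottle, jar and spool are upright where they were, and the fingers are clear.

```bash
python3 -c "
from workcell import workorder
print(workorder.hand_in())"
```

```text
the job is handed in; nothing more can be done
None
```

The lever is in the green gear: the knob measured (44, -43.5) mm at the slot's end, the bottle, spool and jar look undisturbed, and I handed the job in at about 9 s; on the first pass the fingertips rode onto the knob's top (they sit about 30 mm higher than reported), so I backed off and pushed lower, and the hand-in returned no verdict.

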